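Close the board fixture with its parked top plate

ROBOT

A 6-joint arm with a two-finger parallel gripper is mounted at the origin on a cart in front of the work surface, level with it; the furniture and walls round the work are solid. World frame = base frame: x ahead of the robot, y to its left, z up, the work surface at z = 0. Lengths are in mm, angles in degrees, forces in N, time in s.
With the tool pointing down it reaches from about 250 to 800 mm from the base axis. Payload 8.5 kg.
Tool frame: the origin (TCP) lies midway between the tips of the shut fingers; the grasp point (between the pads) lies 19 mm behind it; x points along the fingers, y is the direction in which the jaws open and shut, and the axes are right-handed (so a half turn about x gives the same grasp; the last joint's range is limited). The gripper opens to 85 mm and grips with 20 to 120 N. Pads are 22 mm wide; open, the fingers measure 114 mm over their backs; the gripper's body (76 mm by 85 mm) begins 54 mm behind the grasp point. The pads swing forward as they close: fully open they stand 13 mm farther back than shut.
Start: joints at [63.598, 13.648, -0.773, 75.585, 0, 90], TCP at [233.428, 470.202, 231.276] pointing down, gripper open.
Joint ranges: [-152.45, 152.45], [-59.26, 108.67], [-65.41, 83.53], [-104.44, 129.93], [-82.83, 76.93], [-180, 180]. Speed limits (degrees/s): [127.2, 127.2, 159.86, 180, 180, 180].

INTERFACE

Orientations are given as a 3x3 rotation matrix whose columns are the frame's x, y, z axes.
In Python, from cell import arm, camera gives the robot as it stands.
- The arm moves only by the tool arm_command, never from a script. Its argument "increments" is text: rows parted by semicolons, each of 6 numbers parted by spaces: the shift along the world's x, y, z in mm, then the turn, a rotation vector about the world's x, y, z in rad. A call has 1 to 10 rows; each row shifts and turns the commanded pose from where the row before left it; what a row does not reach is not made up. A row lasts 1/10 s, in which the tool goes at most 50 mm and 8.59 degrees, less where a joint would pass 70% of its speed; a pose out of reach is approached as far as the arm can. A call is refused whole if a number of a shift passes 50 or a number of a turn 0.15, either way. A call with a gripper value outside its range is refused whole. "grip" is the opening, from 0 (shut) to 1 (fully open), set as the call begins (left out, the last holds). The fingers move at their own pace and stop on an object; the grip force is fixed at half the most. Time passes only in rows, so rows that do not move let the fingers close. It gives the time, the measured TCP pose, the force and the opening at its end, in the units of the state.
- arm.get_state(): the state, without advancing time (a new reading comes with each control period).
- camera(name): name is "scene" or "top"; returns a dict with "pixels" (384x512x3 uint8, red, green, blue), "range_z" (384x512 float32, mm along the optical axis (not along the pixel's ray), 0 where there is no reading), "intrinsics" (3x3 intrinsics, pixels), "R" (3x3) and "t" (3): a world point X has camera coordinates R X + t. Camera axes: x right, y down, z forward; pixel columns grow to the right and rows downward; lengths in mm; the calibration is good to about 2 mm. A picture is of the moment at which its call begins.
- arm.sign_off(): hands the job in, once; it reports no verdict.
The state is a dict: "clock": time; "qpos": joint angles; "joint_velocities": joint speeds; "joint_torque": joint torques, N m; "eef_pos": TCP position; "eef_rot": TCP orientation; "contact_force": force on the tool from outside, world axes, zero at the start; "torque": the same for the moment, N m; "opening": finger opening in mm.
Only numpy, scipy, OpenCV 4.12 (cv2) and the standard library are available. Lean on these libraries where they do the work, as an engineer would, in place of code of your own. Each camera call takes 0.05 s, during which the arm holds its last target.

TASK

The relay board lies ready in its clamping fixture. Draw the fixture's top plate all the way out from under the low shelf by its end lip and leave it flat on the worktop, then take it again by its centre grip block, carry it level and lower it over the two guide pins, lip towards the robot, until it sits fully home; the pins stand on a floating plate, so feel for them gently and never force the plate. Let go, and leave the other things where they are.

Things in the scene. Friction and masses are not known exactly. Their poses are not given: they have to be found in the camera images.
- plate_grip (a point): Centre of the black grip block (60 x, 16 y, 40 mm tall) on the middle of the top plate, a loose aluminium plate 180 x 90 x 12 mm, 0.35 to 0.6 kg, balanced at the block. The point is 38 mm above the plate's underside, 26 above its upper face, 14 below the block's top. x runs along the plate away from the lip, z up. At the start it is under the shelf roof, out of reach from above.
- plate_lip (a point): Centre of the upright lip at the near end of the top plate: 14 mm thick (along the plate's x), 50 wide, 40 tall, standing on the upper face. The point is at x = -83 mm from the plate's middle, 38 mm above its underside, 14 below the lip's top. Same axes as plate_grip. It stands free, about 45 mm in front of the shelf's edge.
- plate_hole (a point): Centre of the larger through hole of the top plate (17.8 mm wide, 58 mm from the middle towards the lip), on the underside. The other hole, 13.8 mm, is 58 mm from the middle on the far side; both on the long centre line. Same axes as plate_grip.
- shelf: Fixed low grey sheet-metal shelf over the plate, open towards the robot. Origin on the worktop, +x into the shelf. Roof from x = -31 to +95 mm, 134 wide, its top 71 and underside 66 mm up; 126 mm between the side walls, 164 wide over the feet. The plate starts with its middle within 12 mm of the origin, nearly parallel, and slides on the worktop; its middle at x = -121 mm is clear.
- fixture: Fixed board fixture, 216 (x) x 164 (y) mm; origin at its underside's centre, on the worktop; +x away from the robot; the plate lies along x, lip at the -x end. A black pin plate floats along y in it: it can stand up to 16 mm either side of the middle, is found off the middle (not reported) and stays put; about 6 N move it. It carries two guide pins, four rest posts and a relay board 15 mm high.
- pins_level (a point): Fixed point above the fixture's middle at the height of the pin tops, 82.5 mm above the worktop; fixture axes. The pins are on the float's centre line: 16 mm at x = -58 mm, 12 mm at x = +58 mm, the last 7 mm tapered to flat noses 13 and 9.4 mm wide. The plate lying on the noses has its underside here; within 2 mm in y it enters. The holes have 1.8 mm play.
- home_level (a point): Fixed point above the fixture's middle at the top of the four rest posts, 46.5 mm above the worktop; fixture axes. Fully home, the plate's underside is at this height (plate_grip 84.5 mm above the worktop).
- rack_post (a point): A point 0.1 m up on the axis of the near upright of the tall rack left of the worktop: a fixed steel post 35 mm square, from the floor to well above the arm. Keep arm and wrist clear of it when swinging in from the left.
- tape_roll: Amber roll of tape lying flat, 66 mm across, 13 mm high; origin at the centre of its underside. Bystander.
- flux_bottle: Slim standing needle bottle, 30 mm across, 86 mm high; origin at the centre of its underside. Bystander.
- flux_tin: Small round tin, 34 mm across, 22 mm high; origin at the centre of its underside. Bystander.

How it is judged (in metres and radians):
On the way, in this order (a step that is already met when the one before it is completed fails the run):
1. the plate is fully out from under the shelf, lying flat on the worktop, let go (x of plate_grip in the frame of shelf below -0.115 m and height (world z) of plate_grip below 0.043 m and angle between plate_grip's own z axis and vertical below 0.04 rad and contact force between the fingers and top_plate below 0.1 N), for 0.2 s.
2. the plate is lifted off the worktop, held by its centre grip block (height (world z) of plate_grip above 0.08 m and distance between the grasp point and plate_grip below 0.04 m and contact force between the fingers and top_plate above 1 N), for 0.2 s.
At the end, for the whole second after the job is handed in: the top plate sits fully home on the guide pins (within 3 mm in height), lip at the robot's end, level within 2 degrees, square to the fixture within 2 degrees, centred within the float's travel, let go (z of plate_grip in the frame of fixture between 0.08 and 0.0875 m and x of plate_grip in the frame of fixture between -0.005 and 0.005 m and y of plate_grip in the frame of fixture between -0.021 and 0.021 m and x of plate_lip in the frame of fixture below -0.07 m and angle between plate_grip's own z axis and vertical below 0.035 rad and angle between the x axis of plate_grip and the x axis of fixture, either way round below 0.04 rad and contact force between the fingers and top_plate below 0.1 N); the robot touches nothing.
It fails at once if the plate is tipped more than 12 degrees out of level (angle between plate_grip's own z axis and vertical above 0.21 rad).
It fails at once if the plate is forced or dropped onto the fixture (more than 60 N) (contact force between top_plate and fixture above 60 N).
It fails at once if the tape roll is pushed more than 30 mm or knocked over (distance of tape_roll from where it was at the start of the episode above 0.03 m or angle between tape_roll's own z axis and vertical above 0.5 rad).
It fails at once if the flux bottle is pushed more than 30 mm or knocked over (distance of flux_bottle from where it was at the start of the episode above 0.03 m or angle between flux_bottle's own z axis and vertical above 0.5 rad).
It fails at once if the flux tin is pushed more than 30 mm or knocked over (distance of flux_tin from where it was at the start of the episode above 0.03 m or angle between flux_tin's own z axis and vertical above 0.5 rad).
It also fails if it takes over 61 s, if anything falls off the work surface, if the arm or the gripper's body presses on something with over 40 N, if the wrist force passes 120 N, or if a joint passes its speed limit or range.

## Working session

There is one attempt and no reset: what is moved stays moved. The work goes in short steps, Python scripts to look and compute and a tool call to move; the robot and the scene stay as the last step left them, time stands still between calls to the robot, and variables do not carry over. Pictures are saved under pics/ and viewed, and the job is handed in when it is done.

Besides the shell and the picture viewer there is one more tool, called after "Emit:" by a JSON object that holds its "name" and its "arguments". arm_command: Moves the arm, as the interface text tells. Its arguments: {"type":"object","properties":{"increments":{"type":"string"},"grip":{"type":"number"}},"required":["increments"]}

```bash
ls; mkdir -p pics
cat > h.py <<'E'
import numpy as np, cv2
from cell import arm, camera
def snap(name,fn,):
    c=camera(name); cv2.imwrite('pics/'+fn+'.png',c['pixels'][:,:,::-1]); np.savez('pics/'+fn+'.npz',**{k:np.asarray(v) for k,v in c.items()}); return c
def load(fn): return dict(np.load('pics/'+fn+'.npz'))
def crop(fn,u0,v0,u1,v1,s,out):
    im=cv2.imread('pics/'+fn+'.png')[v0:v1,u0:u1]; cv2.imwrite('pics/'+out+'.png',cv2.resize(im,None,fx=s,fy=s,interpolation=cv2.INTER_CUBIC))
def cloud(c):
    K=c['intrinsics'];z=c['range_z'].astype(float);h,w=z.shape
    v,u=np.mgrid[:h,:w]
    P=np.stack([(u-K[0,2])/K[0,0]*z,(v-K[1,2])/K[1,1]*z,z],-1)
    W=(P-c['t'])@c['R']; W[z==0]=np.nan; return W
def onplane(c,u,v,zw):
    K=c['intrinsics'];d=c['R'].T@np.array([(u-K[0,2])/K[0,0],(v-K[1,2])/K[1,1],1]);o=-c['R'].T@c['t']
    return o+d*(zw-o[2])/d[2]
def proj(c,X):
    p=c['R']@np.asarray(X,float)+c['t'];p=c['intrinsics']@p;return p[:2]/p[2]
E
python3 - <<'E'
from h import *
np.set_printoptions(precision=2,suppress=True)
for n in('scene','top'):
    c=snap(n,n+'0');print(n,c['intrinsics'],-c['R'].T@c['t'],c['R'])
print(arm.get_state())
E
```

```text
pics
scene [[488.28   0.   253.04]
 [  0.   488.28 189.32]
 [  0.     0.     1.  ]] [ -358.93 -1188.89   955.64] [[ 0.82 -0.58  0.01]
 [-0.28 -0.41 -0.87]
 [ 0.51  0.71 -0.5 ]]
top [[427.33   0.   257.03]
 [  0.   427.33 195.27]
 [  0.     0.     1.  ]] [ 437.14    4.29 1364.16] [[-0.02 -1.   -0.02]
 [-1.    0.02 -0.08]
 [ 0.08  0.02 -1.  ]]
{'clock': 0.1, 'qpos': array([63.6 , 13.68, -0.81, 75.59,  0.  , 90.  ]), 'joint_velocities': array([ 0.01, -0.12,  0.11,  0.02, -0.02,  0.11]), 'joint_torque': array([  0.  , -53.97,  34.7 ,   0.01,  -0.  ,   0.  ]), 'eef_pos': array([233.28, 469.91, 230.73]), 'eef_rot': array([[-0.  ,  0.44,  0.9 ],
       [-0.  ,  0.9 , -0.44],
       [-1.  , -0.  , -0.  ]]), 'contact_force': array([-0.17, -0.51, -0.45]), 'torque': array([0.01, 0.03, 0.04]), 'opening': 84.98649338548651}
```

View pics/scene0.png

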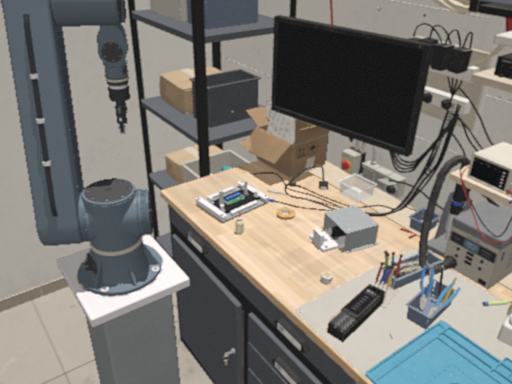

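View pics/top0.png

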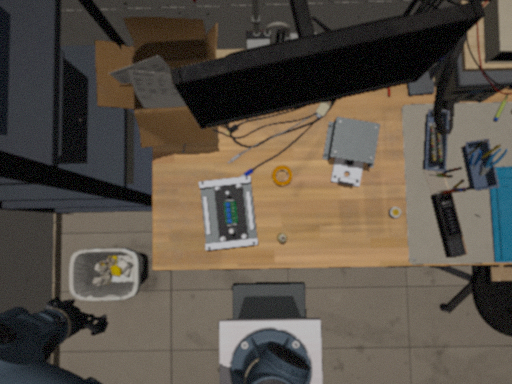

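Run:
```python
from h import *
np.set_printoptions(precision=1,suppress=True)
crop('top0',180,100,410,260,3.4,'t0c'); crop('scene0',180,170,390,300,3.8,'s0c')
c=load('top0');W=cloud(c)
for u,v in [(229,213),(282,238),(395,212),(282,165),(352,140),(346,175),(210,240),(300,220)]: print(u,v,W[v,u])
```

```text
229 213 [487.1 119.2  36.3]
282 238 [407.4 -42.3  75. ]
395 212 [ 480.1 -398.7   20.7]
282 165 [637.7 -50.3  10.6]
352 140 [ 701.3 -263.7   68.1]
346 175 [ 602.3 -254.5   -0.5]
210 240 [403.9 183.2   7.6]
300 220 [ 461.5 -103.6   -0.4]
```

View pics/t0c.png

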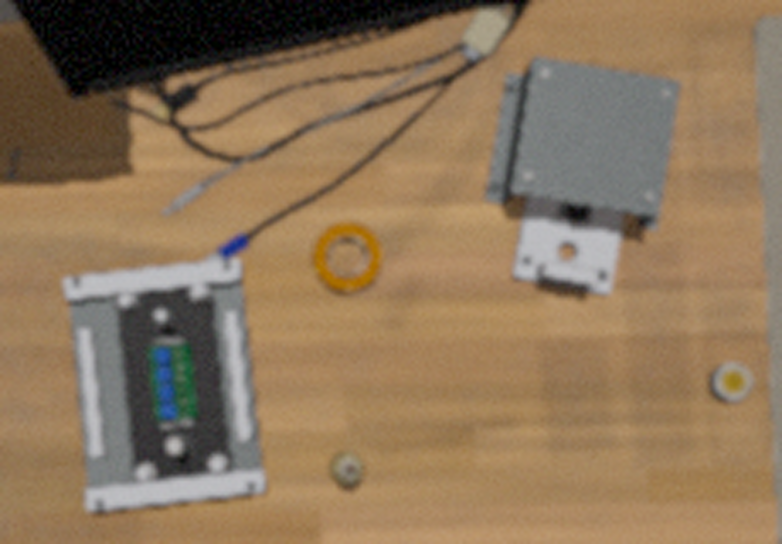

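View pics/s0c.png

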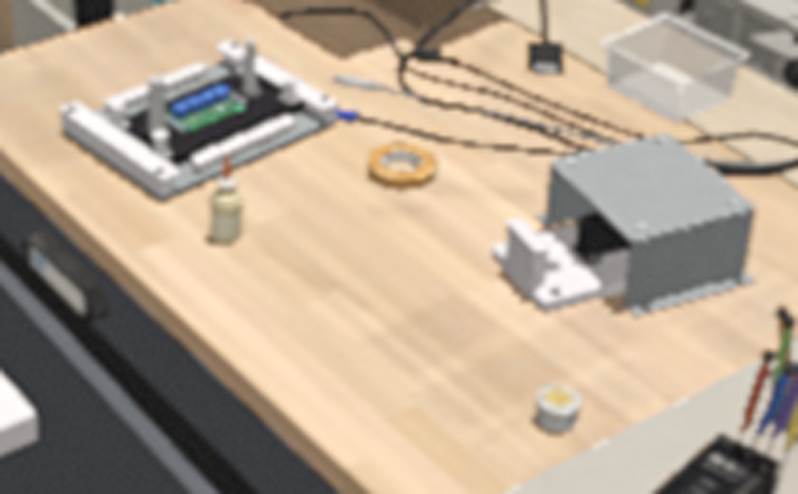

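```bash
cat >> h.py <<'E'
def rect(P):
    r=cv2.minAreaRect(P[:,:2].astype(np.float32)); return np.array(r[0]),np.array(r[1]),r[2]
E
python3 - <<'E'
from h import *
np.set_printoptions(precision=1,suppress=True)
for n in('top0','scene0'):
    c=load(n);W=cloud(c);x,y,z=W[...,0],W[...,1],W[...,2]
    m=(np.abs(z-71)<8)&(x>580)&(x<800)&(y<-150)&(y>-380)
    m=cv2.morphologyEx(m.astype(np.uint8),cv2.MORPH_OPEN,np.ones((3,3)))>0
    P=W[m];print(n,'roof',len(P),P.mean(0),rect(P))
    m=(z>5)&(z<35)&(x>380)&(x<620)&(y>20)&(y<230)
    P=W[m];print('fix',len(P),P.mean(0),rect(P))
    m=(z>50)&(z<100)&(x>380)&(x<620)&(y>20)&(y<230)
    print('pins',W[m][:30])
    m=(z>300)&(x>300)&(x<1000)&(np.abs(y)<500)
    print('high',W[m].min(0) if m.any() else 0)
    m=(z>25)&(z<65)&(x>480)&(x<640)&(y<-200)&(y>-330); print('lip',W[m][:30])
E
```

```text
top0 roof 1792 [ 700.5 -273.3   71. ] (array([ 701.3, -273.4]), array([135. , 127.8]), 78.65007781982422)
fix 3410 [491.  121.1  20. ] (array([499.3, 125.5]), array([208.9, 238.5]), 89.97239685058594)
pins [[572.2  88.6  53.8]
 [552.4 117.9  74.8]
 [549.  123.4  80.9]
 [548.9 120.4  80.6]
 [548.6 117.2  83.3]
 [549.7 115.2  70.8]
 [546.2 123.7  78.4]
 [545.4 119.9  86.7]
 [545.1 116.7  89.1]
 [546.  114.7  77.6]
 [543.3 124.   75.6]
 [542.9 120.5  80.7]
 [542.9 117.6  78.9]
 [543.7 115.5  69. ]
 [541.2 119.1  62.8]
 [542.  117.   51.5]
 [437.4 113.   80.3]
 [437.3 109.9  81.6]
 [437.3 106.7  84.5]
 [437.2 104.2  78.7]
 [434.4 116.5  76.1]
 [434.4 112.7  85.4]
 [434.3 110.4  76.9]
 [434.3 106.9  83.1]
 [434.2 104.2  78.8]
 [434.1 102.1  67.2]
 [431.5 116.2  80. ]
 [431.4 112.8  84.9]
 [431.3 110.1  81.1]
 [431.3 106.6  87. ]]
high [ 531.6 -499.6  300.1]
lip [[ 639.  -255.1   53.3]
 [ 639.5 -258.8   50.1]
 [ 639.1 -261.5   52.1]
 [ 639.2 -264.8   51. ]
 [ 639.1 -267.8   51.3]
 [ 637.  -253.2   46.9]
 [ 635.7 -254.6   54.9]
 [ 636.  -258.2   52.5]
 [ 635.7 -261.    53.6]
 [ 635.4 -263.7
[... 1381 characters left out ...]
.5]
 [ 637.7 -261.4   55.4]
 [ 578.1 -230.    56.7]
 [ 586.1 -226.3   51.6]
 [ 589.9 -227.1   50.6]
 [ 590.2 -231.5   52.9]
 [ 592.2 -234.1   53.6]
 [ 634.6 -256.    49.6]
 [ 635.3 -259.7   51.4]
 [ 634.8 -264.6   54.4]
 [ 640.  -264.2   52.2]
 [ 637.1 -271.2   57.2]
 [ 576.6 -231.9   54.4]
 [ 581.8 -231.2   52. ]
 [ 583.5 -234.    52.9]
 [ 586.3 -235.8   52.9]
 [ 585.5 -241.1   56.2]
 [ 637.9 -253.3   42.8]
 [ 636.8 -258.9   46.4]
 [ 631.3 -268.4   53.9]
 [ 633.7 -270.6   54.2]
 [ 638.3 -270.6   52.4]
 [ 639.7 -273.7   53.6]
 [ 579.3 -229.5   48.1]
 [ 574.  -239.5   55.8]
 [ 581.4 -236.6   51.3]
 [ 580.4 -242.2   54.8]
 [ 586.3 -240.8   51.8]
 [ 587.9 -243.8   52.8]
 [ 633.8 -257.7   42.9]]
```

```bash
python3 - <<'E'
from h import *
np.set_printoptions(precision=1,suppress=True)
for n in('top0','scene0'):
    c=load(n);W=cloud(c);x,y,z=W[...,0],W[...,1],W[...,2]
    near=(x>550)&(x<615)&(y<-200)&(y>-310)
    m=near&(z>46)&(z<60); P=W[m];print(n,'liptop',len(P),P.mean(0),rect(P), P.min(0),P.max(0))
    m=(x>550)&(x<635)&(y<-195)&(y>-320)&(z>6)&(z<60); P=W[m];print('plate near',len(P),rect(P))
    m=(z>74)&(z<100)&(x>380)&(x<620)&(y>60)&(y<180)
    P=W[m]; a=P[P[:,0]>490];b=P[P[:,0]<490];print('pins',len(a),len(b),a.mean(0),b.mean(0),np.median(a,0),np.median(b,0))
    m=(z>5)&(z<40)&(x>370)&(x<630)&(y>20)&(y<220); m=cv2.morphologyEx(m.astype(np.uint8),cv2.MORPH_OPEN,np.ones((5,5)))>0
    P=W[m];print('fix',rect(P))
    m=(z>200)&(x>300)&(x<1000)&(np.abs(y)<400); P=W[m]
    for y0 in range(-400,400,100):
        Q=P[(P[:,1]>y0)&(P[:,1]<y0+100)]
        if len(Q):print(y0,Q.min(0))
E
python3 - <<'E'
import sys; sys.path.insert(0,'.')
E
python3 -c "
from h import *
crop('top0',192,170,266,256,9,'fx0'); crop('top0',315,110,390,195,9,'sh0')"
```

```text
top0 liptop 73 [ 580.4 -249.1   51.9] (array([ 580.8, -249.9]), array([49.7, 14.4]), 77.70926666259766) [ 570.7 -275.2   47. ] [ 590.7 -225.2   58. ]
plate near 559 (array([ 592.8, -257.5]), array([119.2,  84.5]), 89.97337341308594)
pins 11 21 [546.4 119.6  80.6] [431.8 109.   81.8] [546.  119.9  80.6] [431.4 109.7  81.6]
fix (array([491.1, 122.9]), array([220.7, 163.7]), 5.27255916595459)
-400 [ 778.7 -399.9  309.9]
-300 [ 758.5 -300.   312. ]
-200 [ 738.  -200.   273.2]
-100 [ 718.9 -100.   297.2]
0 [698.6   0.  316.3]
100 [686.  100.  200.2]
200 [851.5 257.  200.1]
300 [852.6 300.3 200. ]
scene0 liptop 54 [ 579.2 -252.3   52.2] (array([ 579.9, -251.6]), array([51.9, 16.9]), 78.29893493652344) [ 568.8 -277.9   46.3] [ 592.2 -226.3   59.1]
plate near 412 (array([ 594.3, -260.2]), array([106.6,  81.1]), 89.83712005615234)
pins 9 19 [546.8 117.9  82.3] [430.6 105.   80.6] [549.4 116.5  82.9] [430.  105.2  81.5]
fix (array([489. , 117.7]), array([224.3, 171.5]), 6.347797393798828)
-400 [ 775.4 -399.9  200.3]
-300 [ 755.3 -300.   200. ]
-200 [ 734.6 -200.   216.4]
-100 [ 714.4 -100.   210.7]
0 [695.9   0.  312.4]
100 [681.4 100.  200. ]
200 [844.8 220.9 200.6]
300 [853.5 304.3 200.6]
```

View pics/fx0.png

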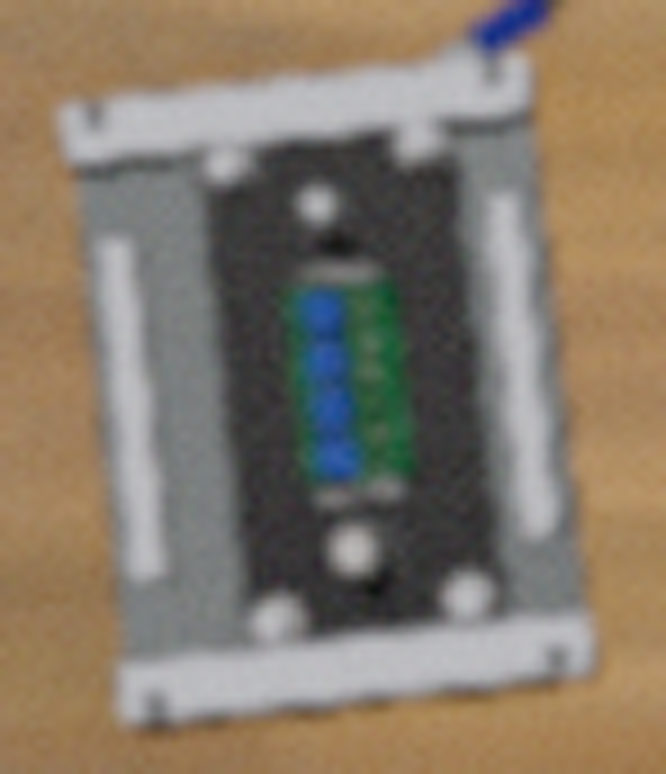

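View pics/sh0.png

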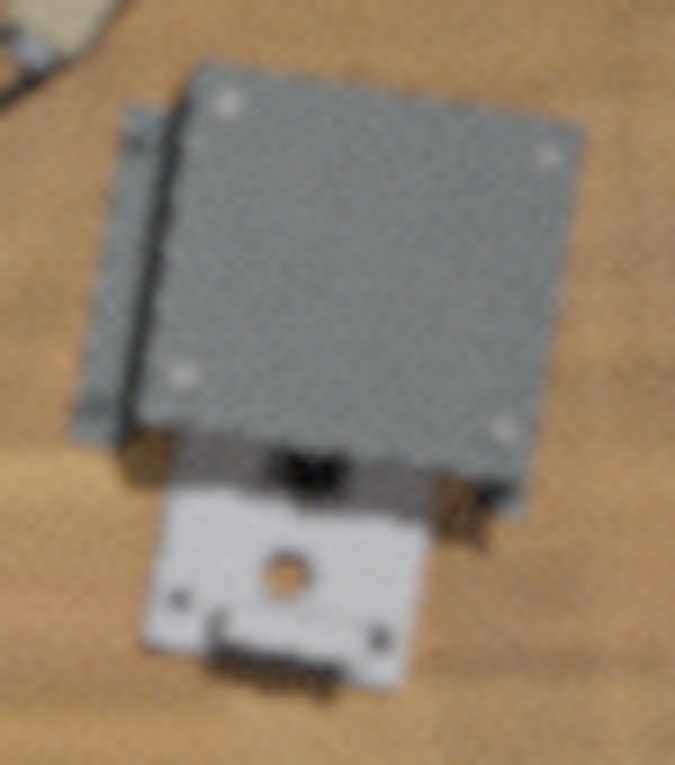

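Emit:
{"name": "arm_command", "arguments": {"increments": "17 -36 2 0 0 0;17 -36 2 0 0 0;17 -36 2 0 0 0;17 -36 2 0 0 0", "grip": 1}}

```text
clock: 0.5
eef_pos: [301.6, 324.7, 239.0]
eef_rot: [[-0.0, 0.444, 0.896], [-0.001, 0.896, -0.444], [-1.0, -0.001, -0.0]]
contact_force: [1.1, -0.2, 0.6]
opening: 85.6
```

```bash
python3 -c "
from h import *
s=arm.get_state();print(s['qpos'],s['eef_pos'],s['eef_rot'])
c=load('top0')
for f in ('top0',):
  for u,v,z in [(316,203,82.5),(352,548,82.5)]: print(onplane(c,192+u/9-.45,170+v/9-.45,z))
  # fixture outer base corners
  for u,v in [(60,130),(528,55),(592,675),(122,722)]: print('fc',onplane(c,192+u/9-.45,170+v/9-.45,20))
"
```

```text
[ 4.71214875e+01  5.48175393e+00 -9.79153967e+00  7.47658240e+01
 -5.86901181e-03  7.34866484e+01] [301.5751183  324.73146526 239.03097757] [[-3.89498128e-04  4.44090289e-01  8.95981955e-01]
 [-5.70004125e-04  8.95981779e-01 -4.44090450e-01]
 [-9.99999762e-01 -6.83685808e-04 -9.58499287e-05]]
[548.46743658 121.28744179  82.5       ]
[433.04450664 110.94533201  82.5       ]
fc [581.66802241 216.9735479   20.        ]
fc [604.55419301  51.50532248  20.        ]
fc [387.21453636  33.29150327  20.        ]
fc [374.06693113 197.22791737  20.        ]
```

Emit:
{"name": "arm_command", "arguments": {"increments": "20 -41 -5 0 0 0.018;20 -41 -5 0 0 0.018;20 -41 -5 0 0 0.018;20 -41 -5 0 0 0.018;20 -41 -5 0 0 0.018;20 -41 -5 0 0 0.018;20 -41 -5 0 0 0.018;20 -41 -5 0 0 0.018;20 -41 -5 0 0 0.018;20 -41 -5 0 0 0.018"}}

```text
clock: 1.5
eef_pos: [501.7, -85.7, 188.9]
eef_rot: [[-0.0, 0.277, 0.961], [0.0, 0.961, -0.277], [-1.0, -0.0, -0.0]]
contact_force: [0.4, 0.9, 0.1]
opening: 85.6
```

Emit:
{"name": "arm_command", "arguments": {"increments": "20 -41 -5 0 0 0.018;20 -41 -5 0 0 0.018;20 -41 -5 0 0 0.018;19 -42 -5 0 0 0.018;0 0 0 0 0 0;0 0 0 0 0 0"}}

```text
clock: 2.1
eef_pos: [580.0, -249.6, 168.0]
eef_rot: [[-0.002, 0.209, 0.978], [0.001, 0.978, -0.209], [-1.0, 0.0, -0.002]]
contact_force: [-0.3, 1.4, -0.5]
opening: 85.6
```

```bash
python3 -c "
from h import *
snap('top','top1');snap('scene','scene1')
crop('top1',300,100,410,210,6,'t1c');crop('scene1',270,120,400,270,4.5,'s1c')
s=arm.get_state();print(s['qpos'],s['eef_pos'],s['eef_rot'])
"
```

```text
[-2.31668218e+01  2.54876847e+01  7.71233340e+00  7.22839749e+01
  4.44837632e-03 -1.12102000e+01] [ 579.91595724 -248.12898756  169.0453495 ] [[-9.21399966e-04  2.07171251e-01  9.78304259e-01]
 [ 4.78729578e-04  9.78304654e-01 -2.07170883e-01]
 [-9.99999461e-01  2.77455940e-04 -1.00058888e-03]]
```

View pics/t1c.png

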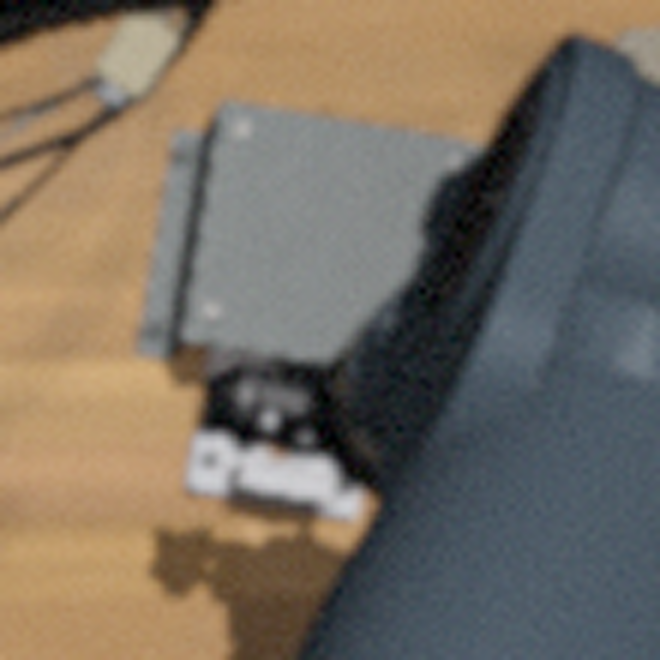

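View pics/s1c.png

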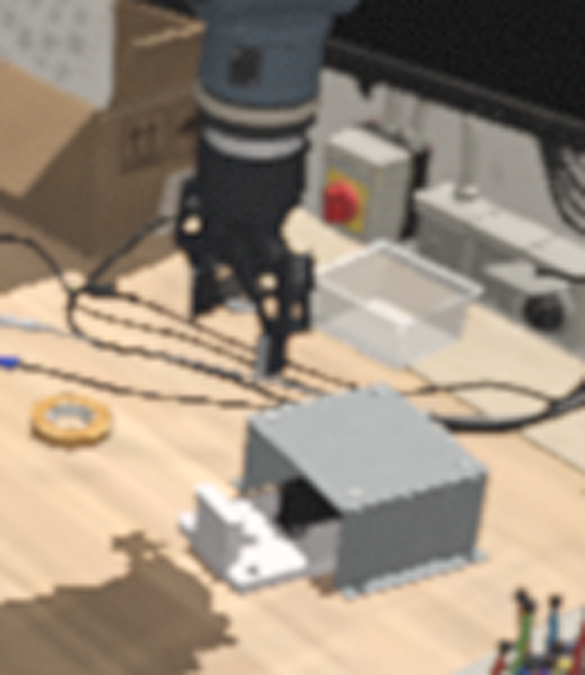

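```bash
python3 -c "
from h import *
for n in ('scene1','top1'):
  c=load(n);s=arm.get_state()
  for y in (-42.5,42.5): print(n,proj(c,s['eef_pos']+s['eef_rot']@np.array([-13,y,0])))
  W=cloud(c);m=(W[...,2]>165)&(W[...,2]<200)&(W[...,0]>500)&(W[...,0]<660)&(abs(W[...,1]+250)<80)
  Q=(W[m]-s['eef_pos'])@s['eef_rot'];print(len(Q),np.percentile(Q,[2,50,98],axis=0))
"
```

```text
scene1 [328.36631215 203.77877235]
scene1 [314.51778985 190.90850557]
55 [[-30.88399409 -58.77010512  -9.03522801]
 [-23.43640552  38.0782273   -1.9434849 ]
 [-14.25721482  45.43690423  12.68937952]]
top1 [371.42982696 177.7064219 ]
top1 [341.0618341  172.06727113]
5 [[-26.90875887  43.48809661 -10.26198723]
 [-21.11107019  47.23809917  -9.7233126 ]
 [-14.34174764  51.79974277  -6.2207804 ]]
```

Emit:
{"name": "arm_command", "arguments": {"increments": "0.2 -1.7 -25 0 0 0;0 0 -25 0 0 0;0 0 -25 0 0 0;0 0 -25 0 0 0;0 0 -15 0 0 0;0 0 -10 0 0 0;0 0 0 0 0 0;0 0 0 0 0 0"}}

```text
clock: 3.0
eef_pos: [581.0, -250.1, 45.2]
eef_rot: [[0.001, 0.207, 0.978], [-0.0, 0.978, -0.207], [-1.0, -0.0, 0.001]]
contact_force: [0.5, -0.6, 0.1]
opening: 85.1
```

```bash
python3 -c "
from h import *
snap('scene','scene2')
crop('scene2',270,150,400,270,5.5,'s2c')
s=arm.get_state();print(s['eef_pos'],s['contact_force'])
"
```

```text
[ 581.23779659 -250.36469444   45.48182869] [0.1070208  0.46951843 0.83616792]
```

View pics/s2c.png

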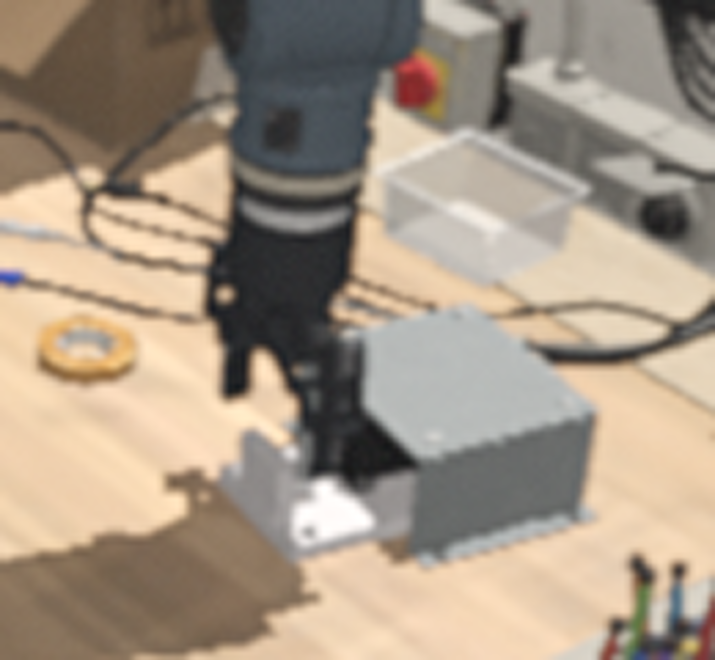

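Emit:
{"name": "arm_command", "arguments": {"increments": "-0.5 -0.2 -12 0 0 0;0 0 -10 0 0 0;0 0 -3 0 0 0;0 0 0 0 0 0;0 0 0 0 0 0"}}

```text
clock: 3.55
eef_pos: [580.1, -250.8, 19.2]
eef_rot: [[-0.0, 0.207, 0.978], [-0.0, 0.978, -0.207], [-1.0, -0.0, -0.0]]
contact_force: [0.3, -0.7, -0.4]
opening: 85.4
```

Emit:
{"name": "arm_command", "arguments": {"increments": "0 0 0 0 0 0;0 0 0 0 0 0;0 0 0 0 0 0;0 0 0 0 0 0;0 0 0 0 0 0;0 0 0 0 0 0;0 0 0 0 0 0;0 0 0 0 0 0", "grip": 0}}

```text
clock: 4.35
eef_pos: [580.4, -250.7, 19.9]
eef_rot: [[0.001, 0.207, 0.978], [-0.0, 0.978, -0.207], [-1.0, -0.0, 0.001]]
contact_force: [-1.1, 1.6, 5.1]
opening: 48.9
```

Emit:
{"name": "arm_command", "arguments": {"increments": "-3 0.6 0 0 0 0;-6 1.2 0 0 0 0;-8 1.7 0 0 0 0;-8 1.7 0 0 0 0;-8 1.7 0 0 0 0;-8 1.7 0 0 0 0;-8 1.7 0 0 0 0;-8 1.7 0 0 0 0;-8 1.7 0 0 0 0;-8 1.7 0 0 0 0"}}

```text
clock: 5.35
eef_pos: [507.4, -235.6, 19.8]
eef_rot: [[0.002, 0.207, 0.978], [-0.001, 0.978, -0.207], [-1.0, -0.0, 0.002]]
contact_force: [5.3, -1.6, 3.3]
opening: 49.2
```

Emit:
{"name": "arm_command", "arguments": {"increments": "-8 1.7 0 0 0 0;-8 1.7 0 0 0 0;-8 1.7 0 0 0 0;-8 1.7 0 0 0 0;-8 1.7 0 0 0 0;-8 1.7 0 0 0 0;-8 1.7 0 0 0 0;-6 1.2 0 0 0 0;-3 0.6 0 0 0 0;0 0 0 0 0 0"}}

```text
clock: 6.35
eef_pos: [441.9, -221.7, 19.8]
eef_rot: [[0.001, 0.208, 0.978], [-0.001, 0.978, -0.208], [-1.0, -0.0, 0.001]]
contact_force: [1.0, -0.1, 8.8]
opening: 49.1
```

Emit:
{"name": "arm_command", "arguments": {"increments": "0 0 0 0 0 0;0 0 0 0 0 0;0 0 0 0 0 0;0 0 0 0 0 0;0 0 0 0 0 0;0 0 0 0 0 0", "grip": 1}}

```text
clock: 6.95
eef_pos: [442.0, -221.5, 19.1]
eef_rot: [[-0.0, 0.207, 0.978], [0.0, 0.978, -0.207], [-1.0, -0.0, -0.0]]
contact_force: [-0.2, 0.3, -0.7]
opening: 85.3
```

```bash
python3 -c "
from h import *
snap('scene','scene3');snap('top','top3')
crop('scene3',270,150,400,270,5.5,'s3c')
s=arm.get_state();print(s['eef_pos'],s['contact_force'],s['opening'])
"
```

```text
[ 442.07976868 -221.56226316   19.20988241] [ 0.21214567 -0.12241182  0.43111278] 85.25236260051472
```

View pics/s3c.png

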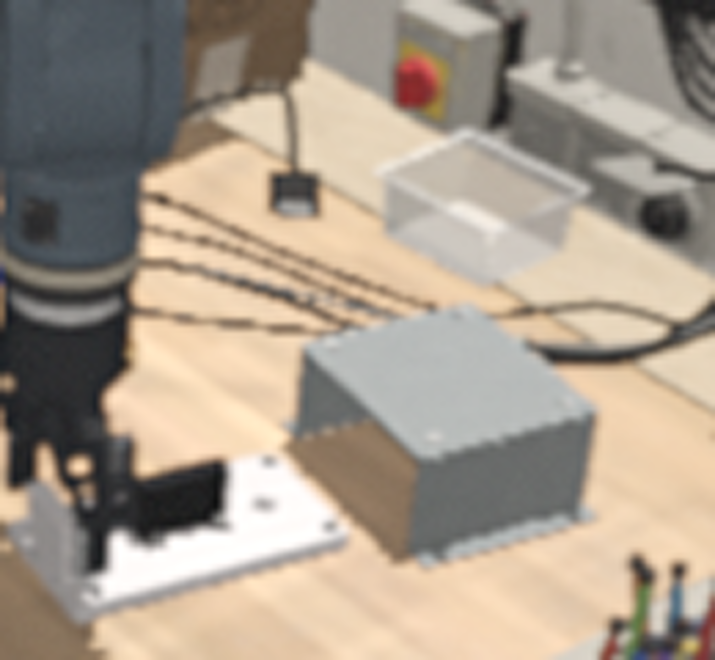

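View pics/top3.png

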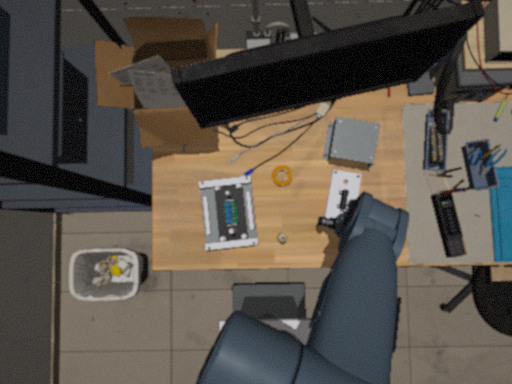

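Emit:
{"name": "arm_command", "arguments": {"increments": "0 0 25 0 0 0;0 0 35 0 0 0;0 0 35 0 0 0;20 -4 5 0 0 0;30 -6 0 0 0 0;31 -7 0 0 0 0;0 0 0 0 0 0;0 0 0 0 0 0"}}

```text
clock: 7.85
eef_pos: [522.9, -238.4, 118.7]
eef_rot: [[-0.001, 0.207, 0.978], [0.0, 0.978, -0.207], [-1.0, 0.0, -0.001]]
contact_force: [-0.2, 0.5, -0.4]
opening: 85.1
```

```bash
python3 -c "
from h import *
np.set_printoptions(precision=1,suppress=True)
snap('scene','scene4');snap('top','top4')
s=arm.get_state();print(s['eef_pos'])
crop('scene4',250,150,380,270,5.5,'s4c');crop('top4',300,150,400,260,6,'t4c')
for n in ('top3','scene3','top4','scene4'):
  c=load(n);W=cloud(c);x,y,z=W[...,0],W[...,1],W[...,2];rgb=c['pixels'].astype(int)
  br=rgb.min(-1)>150
  m=(z>6)&(z<18)&(x>400)&(x<640)&(y<-170)&(y>-330)
  if n[:3]=='top': m&=br
  m=cv2.morphologyEx(m.astype(np.uint8),cv2.MORPH_OPEN,np.ones((3,3)))>0
  print(n,m.sum(),rect(W[m]),W[m].mean(0))
  m=(z>42)&(z<60)&(x>470)&(x<570)&(abs(y+239)<25);P=W[m]
  print('block',m.sum(),P.mean(0),rect(P))
  m=(z>42)&(z<60)&(x>425)&(x<460)&(abs(y+222)<40);P=W[m]
  if len(P):print('lip',m.sum(),P.mean(0),rect(P))
"
```

```text
[ 522.  -238.2  118.9]
top3 797 (array([ 536.1, -240.7]), array([ 90. , 153.4]), 77.83555603027344) [ 552.1 -235.8   12. ]
block 108 [ 522.2 -237.8   50.7] (array([ 523. , -238.2]), array([16.8, 59.1]), 78.62832641601562)
scene3 534 (array([ 523.6, -240.3]), array([ 96.1, 180.7]), 77.9041519165039) [ 533.4 -262.4   13.1]
block 93 [ 523.  -242.5   50.3] (array([ 522.9, -240.3]), array([22.7, 60.7]), 79.88836669921875)
lip 69 [ 441.7 -218.5   50.9] (array([ 443.3, -215.5]), array([71.7, 15.1]), 77.34213256835938)
top4 412 (array([ 533.5, -212. ]), array([ 67. , 189.8]), 62.51433563232422) [ 550.5 -224.1   11.9]
block 51 [ 507.4 -234.5   51.2] (array([ 511.5, -234.6]), array([15.7, 34.3]), 87.38565826416016)
lip 69 [ 442.4 -219.    51.9] (array([ 442.1, -220.1]), array([45.5, 13.7]), 78.30560302734375)
scene4 634 (array([ 523.6, -239.1]), array([ 99.3, 180.6]), 78.98714447021484) [ 528.7 -254.3   13.3]
block 100 [ 521.7 -242.1   50.2] (array([ 523.8, -239.7]), array([22.1, 62.7]), 76.40607452392578)
lip 70 [ 440.1 -226.2   51.4] (array([ 442.4, -224. ]), array([56.4, 17.3]), 78.82260131835938)
```

View pics/s4c.png

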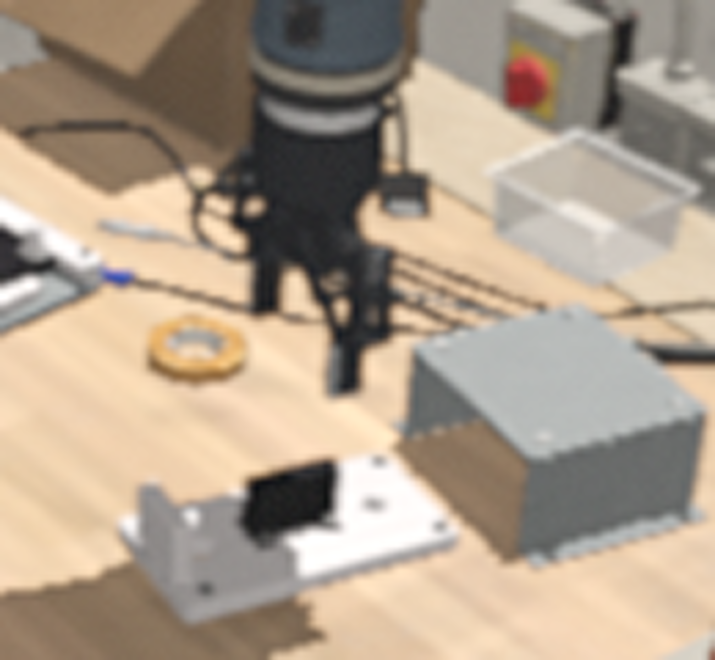

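View pics/t4c.png

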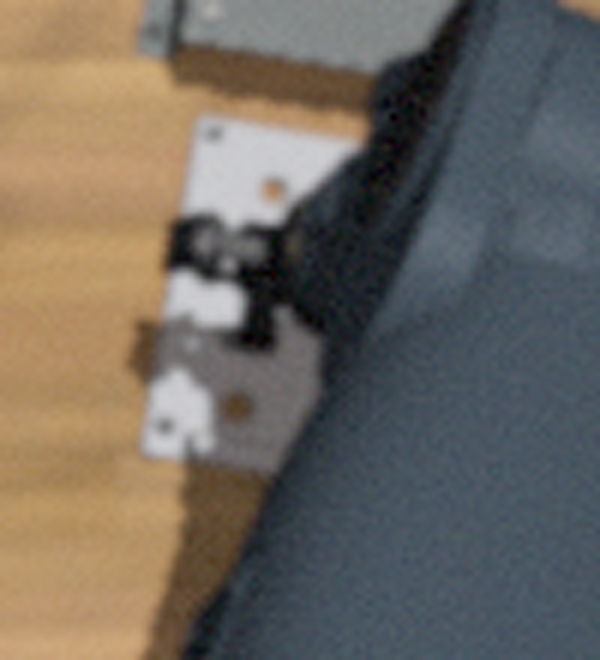

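Emit:
{"name": "arm_command", "arguments": {"increments": "0 -0.5 -25 0 0 0;0 0 -25 0 0 0;0 0 -25 0 0 0;0 0 -15 0 0 0;0 0 -8 0 0 0;0 0 -1 0 0 0;0 0 0 0 0 0;0 0 0 0 0 0"}}

```text
clock: 8.75
eef_pos: [523.6, -239.4, 21.3]
eef_rot: [[0.001, 0.207, 0.978], [-0.001, 0.978, -0.207], [-1.0, -0.0, 0.001]]
contact_force: [0.0, -0.2, -0.8]
opening: 85.4
```

Emit:
{"name": "arm_command", "arguments": {"increments": "0 0 0 0 0 0;0 0 0 0 0 0;0 0 0 0 0 0;0 0 0 0 0 0;0 0 0 0 0 0;0 0 0 0 0 0;0 0 0 0 0 0;0 0 0 0 0 0;0 0 0 0 0 0;0 0 0 0 0 0", "grip": 0}}

```text
clock: 9.75
eef_pos: [523.3, -239.1, 20.5]
eef_rot: [[0.0, 0.207, 0.978], [-0.0, 0.978, -0.207], [-1.0, -0.0, 0.0]]
contact_force: [-1.4, 1.9, 5.5]
opening: 15.6
```

Emit:
{"name": "arm_command", "arguments": {"increments": "0 0 5 0 0 0;0 0 10 0 0 0;0 0 15 0 0 0;0 0 15 0 0 0;0 0 15 0 0 0;0 0 15 0 0 0;0 0 15 0 0 0;0 0 15 0 0 0;0 0 10 0 0 0;0 0 5 0 0 0"}}

```text
clock: 10.75
eef_pos: [523.3, -239.2, 141.3]
eef_rot: [[0.001, 0.207, 0.978], [-0.001, 0.978, -0.207], [-1.0, -0.0, 0.001]]
contact_force: [-0.2, -0.1, -5.0]
opening: 15.1
```

Emit:
{"name": "arm_command", "arguments": {"increments": "0 5 5 0 0 0;-1 12 5 0 0 0;-2 18 0 0 0 0.02;-3 25 0 0 0 0.025;-3 30 0 0 0 0.03;-3 30 0 0 0 0.03;-3 30 0 0 0 0.03;-3 30 0 0 0 0.03;-3 30 0 0 0 0.03;-3 30 0 0 0 0.03"}}

```text
clock: 11.75
eef_pos: [497.8, 3.4, 149.9]
eef_rot: [[-0.001, -0.019, 1.0], [0.0, 1.0, 0.019], [-1.0, 0.0, -0.001]]
contact_force: [0.6, -0.2, -5.3]
opening: 15.2
```

Emit:
{"name": "arm_command", "arguments": {"increments": "-3 30 0 0 0 0.03;-3 28 0 0 0 0.02;-3 22 0 0 0 0.02;-2 16 0 0 0 0.007;-1 10 0 0 0 0;-1 5 0 0 0 0;0 2.5 0 0 0 0;0 0 0 0 0 0;0 0 0 0 0 0;0 0 0 0 0 0"}}

```text
clock: 12.75
eef_pos: [486.2, 113.8, 150.3]
eef_rot: [[-0.0, -0.092, 0.996], [-0.0, 0.996, 0.092], [-1.0, -0.0, -0.0]]
contact_force: [0.8, -0.4, -5.9]
opening: 15.1
```

```bash
python3 -c "
from h import *
np.set_printoptions(precision=3,suppress=True)
snap('scene','scene5');snap('top','top5')
s=arm.get_state();print(s['eef_pos'],s['eef_rot'],s['contact_force'],s['torque'],s['opening'],s['clock'])
crop('scene5',180,130,310,240,6,'s5c');crop('top5',180,160,290,270,6,'t5c')
"
```

```text
[486.226 113.948 150.28 ] [[ 0.    -0.092  0.996]
 [-0.     0.996  0.092]
 [-1.    -0.     0.   ]] [-0.235 -0.974 -4.907] [0.036 0.012 0.002] 15.048540356061183 12.85
```

View pics/s5c.png

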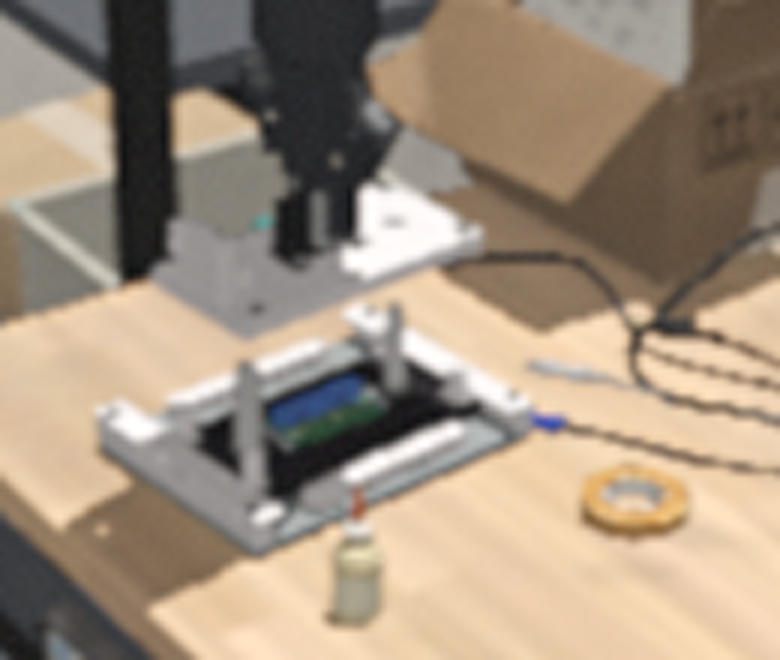

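View pics/t5c.png

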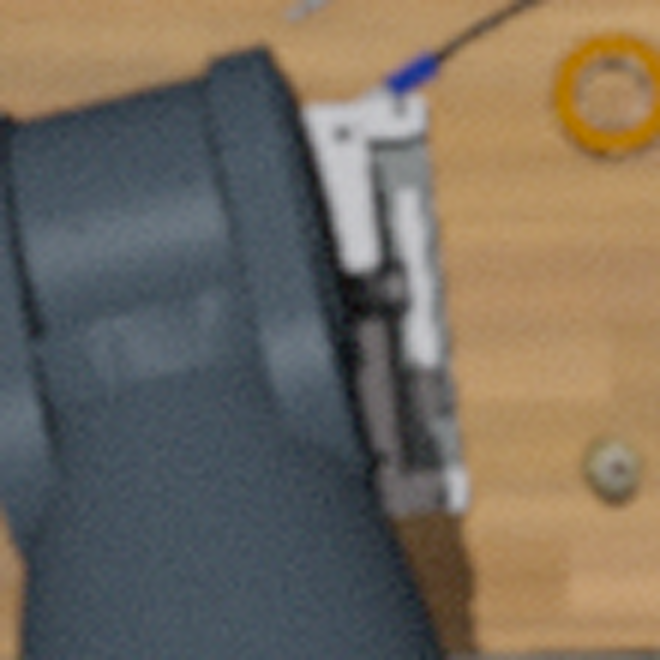

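```bash
cat >> h.py <<'E'
def overlay(fn,u0,v0,u1,v1,s,out,lines,pts=()):
    im=cv2.imread('pics/'+fn+'.png')[v0:v1,u0:u1]; im=cv2.resize(im,None,fx=s,fy=s,interpolation=cv2.INTER_CUBIC)
    f=lambda p:tuple(int(round((a-o+.5)*s*8-4)) for a,o in zip(p,(u0,v0)))
    for a,b,col in lines: cv2.line(im,f(a),f(b),col,1,cv2.LINE_AA,3)
    for p,col in pts: cv2.circle(im,f(p),3*8,col,1,cv2.LINE_AA,3)
    cv2.imwrite('pics/'+out+'.png',im)
def platelines(c,ctr,yaw,zu,col=(0,0,255)):
    a=np.deg2rad(yaw);R=np.array([[np.cos(a),-np.sin(a),0],[np.sin(a),np.cos(a),0],[0,0,1]])
    g=lambda x,y,z:proj(c,np.array([ctr[0],ctr[1],zu])+R@np.array([x,y,z]))
    L=[]
    def box(x0,x1,y0,y1,z0,z1):
        for z in (z0,z1):
            q=[g(x0,y0,z),g(x1,y0,z),g(x1,y1,z),g(x0,y1,z)]
            L.extend((q[i],q[(i+1)%4],col) for i in range(4))
        L.extend((g(x,y,z0),g(x,y,z1),col) for x in(x0,x1) for y in (y0,y1))
    box(-90,90,-45,45,0,12);box(-90,-76,-25,25,12,52);return L
def pinlines(c,ctr,yaw,col=(0,255,0)):
    a=np.deg2rad(yaw);R=np.array([[np.cos(a),-np.sin(a),0],[np.sin(a),np.cos(a),0],[0,0,1]]);L=[]
    for x,d,n in((-58,16,13),(58,12,9.4)):
        for z,dd in ((82.5,n),(75.5,d),(46.5,d)):
            t=np.linspace(0,2*np.pi,25);q=[proj(c,np.array([ctr[0],ctr[1],z])+R@np.array([x+dd/2*np.cos(k),dd/2*np.sin(k),0])) for k in t]
            L+= [(q[i],q[i+1],col) for i in range(24)]
    return L
E
python3 -c "
from h import *
c=load('scene5')
L=platelines(c,(486.2,113.9),5.28,130)+pinlines(c,(490,115.2),5.2)
overlay('scene5',190,155,270,230,9,'s5o',L)
c=load('top0')
overlay('top0',192,170,266,256,9,'t0o',pinlines(c,(490,115.2),5.2))
c=load('scene4')
overlay('scene4',260,225,345,270,9,'s4o',platelines(c,(523.3,-239.1),-12,0))
c=load('top3')
overlay('top3',320,160,370,240,9,'t3o',platelines(c,(523.3,-239.1),-12,0))
"
```

```text
(no output)
```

View pics/s5o.png

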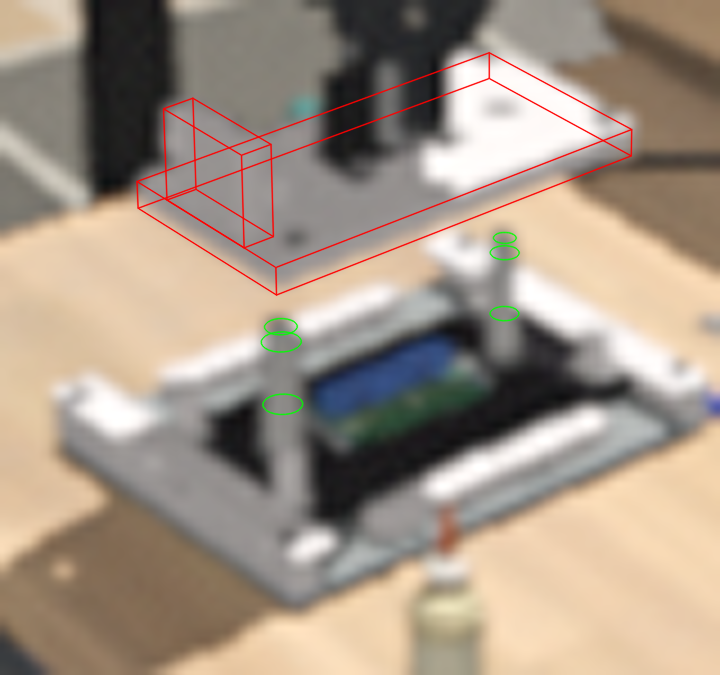

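View pics/t0o.png

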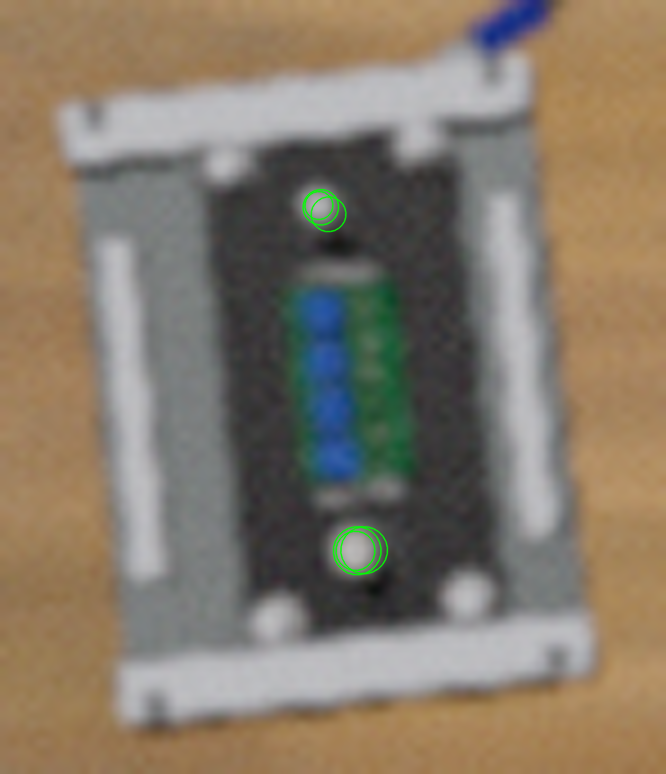

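View pics/s4o.png

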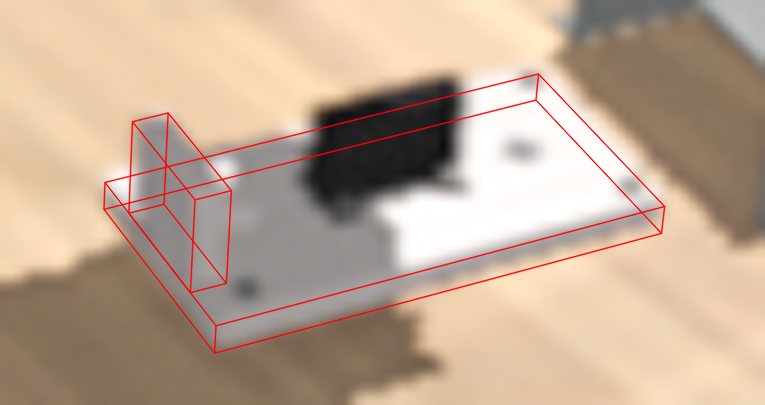

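View pics/t3o.png

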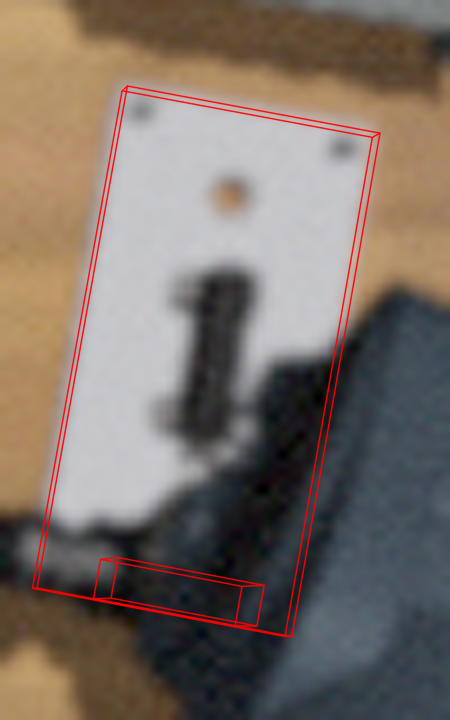

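```bash
cat > fit.py <<'E'
from h import *
from scipy.ndimage import map_coordinates
from scipy.optimize import minimize
def Rz(y): a=np.deg2rad(y); return np.array([[np.cos(a),-np.sin(a),0],[np.sin(a),np.cos(a),0],[0,0,1]])
def samp(im,p): return np.stack([map_coordinates(im[...,k],[p[:,1],p[:,0]],order=1,mode='nearest') for k in range(3)],-1)
def score(c,im,segs,T,zu,yaw):
    # segs: list of (A,B) local 3D; contrast across the edge
    tot=0;n=0
    R=Rz(yaw);b=np.array([T[0],T[1],zu])
    for A,B in segs:
        t=np.linspace(.05,.95,30)[:,None];P=np.asarray(A,float)*(1-t)+np.asarray(B,float)*t
        q=np.array([proj(c,b+R@p) for p in P]);d=q[-1]-q[0];L=np.hypot(*d);nrm=np.array([-d[1],d[0]])/L
        D=0
        for k in(.5,1.0,1.5): D=D+samp(im,q+k*nrm)-samp(im,q-k*nrm)
        tot+=np.linalg.norm(D.mean(0))*L;n+=L
    return tot/n
def grid(c,segs,ctr,zu,yaw,r=5,st=.25,yr=(0,)):
    im=c['pixels'].astype(float);best=None
    for dy in yr:
      for s in (1.0,.25):
        cc=ctr if s==1. else b1[1]
        rr=r if s==1. else 1.25
        b1=max(((score(c,im,segs,(cc[0]+a,cc[1]+b),zu,yaw+dy),(cc[0]+a,cc[1]+b)) for a in np.arange(-rr,rr+.01,s) for b in np.arange(-rr,rr+.01,s)),key=lambda k:k[0])
      if best is None or b1[0]>best[0]: best=(b1[0],b1[1],yaw+dy)
    return best
E
python3 - <<'E'
from fit import *
T=12
far=((90,-45,T),(90,45,T));left=((-40,45,T),(90,45,T));right=((30,-45,T),(90,-45,T))
c=load('top3'); print('top3',grid(c,[far,left,right],(523.3,-239.1),0,-12,yr=(-1,-.5,0,.5,1)))
c=load('scene4')
nr=[((-90,-45,0),(90,-45,0)),((90,-45,T),(90,45,T)),((-90,-45,0),(-90,45,0)),((90,-45,0),(90,-45,T))]
print('scene4',grid(c,nr,(523.3,-239.1),0,-12,yr=(-1,-.5,0,.5,1)))
c=load('scene5')
nr=[((-90,-45,0),(90,-45,0)),((-90,-45,0),(-90,45,0)),((90,-45,0),(90,-45,T))]
print('scene5',grid(c,nr,(486.2,113.9),130,5.3,yr=(-1,-.5,0,.5,1)))
c=load('top5')
nr=[((20,-45,T),(90,-45,T)),((-90,-45,0),(-90,-25,0)),((-90,-45,T),(-20,-45,T))]
print('top5',grid(c,nr,(486.2,113.9),130,5.3,yr=(0,)))
E
```

```text
top3 (np.float64(209.6536775481344), (np.float64(525.55), np.float64(-237.6)), -12)
scene4 (np.float64(138.5451586245566), (np.float64(529.55), np.float64(-237.35)), -11)
scene5 (np.float64(167.863121503105), (np.float64(488.45), np.float64(116.9)), 4.3)
top5 (np.float64(240.77250856127577), (np.float64(479.95), np.float64(112.9)), 5.3)
```

```bash
cat >> fit.py <<'E'
def pinsegs(c,ctr,yaw):
    # silhouette side lines of each pin as seen (perp to view dir in plan)
    o=-c['R'].T@c['t'];out=[]
    for x,d,n in((-58,16,13),(58,12,9.4)):
        p=np.array([ctr[0],ctr[1]])+(Rz(yaw)@np.array([x,0,0]))[:2]
        v=p-o[:2];v/=np.hypot(*v);w=Rz(-yaw)@np.array([-v[1],v[0],0])
        for s in(-1,1): out.append((np.array([x,0,55.])+s*d/2*w,np.array([x,0,75.5])+s*d/2*w))
    return out
def nose(c,ctr,yaw):
    S=[]
    for x,n in((-58,13),(58,9.4)):
        t=np.linspace(0,2*np.pi,9)
        for i in range(8): S.append(((x+n/2*np.cos(t[i]),n/2*np.sin(t[i]),82.5),(x+n/2*np.cos(t[i+1]),n/2*np.sin(t[i+1]),82.5)))
    return S
E
python3 - <<'E'
from fit import *
T=12
for yw in (-12.5,-12,-11.5):
  c=load('scene4')
  nr=[((-90,-45,0),(90,-45,0)),((90,-45,T),(90,45,T)),((-90,-45,0),(-90,45,0)),((90,-45,0),(90,-45,T))]
  for i in ([0,1,2],[0,2],[0,1]): print('scene4',yw,grid(c,[nr[k] for k in i],(523.3,-239.1),0,yw))
c=load('scene5')
nr=[((-90,-45,0),(90,-45,0)),((-90,-45,0),(-90,45,0)),((90,-45,0),(90,45,0))]
for yw in(5.3,): print('scene5',yw,grid(c,nr[:2],(486.2,113.9),130,yw))
for n in('scene0','scene5','scene3'):
    c=load(n); s=pinsegs(c,(490,115),5.2); print(n,'pins',grid(c,s,(490,115),0,5.2))
for n in('top0','top3','top4'):
    c=load(n); print(n,'nose',grid(c,nose(c,0,0),(490,115),0,5.2,yr=(-1,-.5,0,.5,1)))
# blob centroid on top0: bright vs dark
for n in('top0','top3','top4'):
    c=load(n);g=c['pixels'].astype(float).mean(-1)
    for u,v in((227,192),(231,231)):
        w=np.clip(g[v-4:v+5,u-4:u+5]-110,0,None);V,U=np.mgrid[v-4:v+5,u-4:u+5]
        uu,vv=(w*U).sum()/w.sum(),(w*V).sum()/w.sum();print(uu,vv,onplane(c,uu,vv,80))
E
```

```text
scene4 -12.5 (np.float64(139.3817599726222), (np.float64(529.55), np.float64(-236.1)), -12.5)
scene4 -12.5 (np.float64(84.68945846478796), (np.float64(529.3), np.float64(-235.35)), -12.5)
scene4 -12.5 (np.float64(155.97039992219885), (np.float64(529.55), np.float64(-236.1)), -12.5)
scene4 -12 (np.float64(139.9104961543274), (np.float64(529.55), np.float64(-236.6)), -12)
scene4 -12 (np.float64(83.8542532661397), (np.float64(528.8), np.float64(-235.6)), -12)
scene4 -12 (np.float64(157.7464539651781), (np.float64(529.55), np.float64(-236.6)), -12)
scene4 -11.5 (np.float64(140.78374827112634), (np.float64(529.55), np.float64(-237.1)), -11.5)
scene4 -11.5 (np.float64(83.4625294141411), (np.float64(528.3), np.float64(-236.1)), -11.5)
scene4 -11.5 (np.float64(159.90326930236085), (np.float64(529.55), np.float64(-237.1)), -11.5)
scene5 5.3 (np.float64(161.34222531265192), (np.float64(488.45), np.float64(117.4)), 5.3)
scene0 pins (np.float64(231.40741031380117), (np.float64(493.25), np.float64(121.25)), 5.2)
scene5 pins (np.float64(241.81639863719315), (np.float64(493.25), np.float64(121.25)), 5.2)
scene3 pins (np.float64(233.15611957214932), (np.float64(493.25), np.float64(121.25)), 5.2)
top0 nose (np.float64(368.0472014037437), (np.float64(490.0), np.float64(115.75)), 4.7)
top3 nose (np.float64(380.10104109369536), (np.float64(490.0), np.float64(116.0)), 4.7)
top4 nose (np.float64(390.2171426074205), (np.float64(489.75), np.float64(115.75)), 4.7)
226.795245398773 192.25536809815952 [548.22162297 121.11632779  80.        ]
230.7632101708383 230.6384584823202 [432.43391642 110.85569931  80.        ]
226.80248306997743 192.31094808126412 [548.05266035 121.09684968  80.        ]
230.7975308641975 230.60061728395064 [432.54499225 110.75090728  80.        ]
226.78131313131317 192.32929292929293 [547.99843649 121.16170054  80.        ]
230.78975215817323 230.59760512392094 [432.55445671 110.77413557  80.        ]
```

Emit:
{"name": "arm_command", "arguments": {"increments": "0.9 0.3 -6 0 0 0;0.9 0.2 -10 0 0 0;0 0 -10 0 0 0;0 0 -8 0 0 0;0 0 -5 0 0 0;0 0 -3 0 0 0;0 0 0 0 0 0;0 0 0 0 0 0"}}

```text
clock: 13.65
eef_pos: [488.1, 115.0, 108.5]
eef_rot: [[0.0, -0.093, 0.996], [-0.0, 0.996, 0.093], [-1.0, -0.0, 0.0]]
contact_force: [-0.0, 0.2, -5.0]
opening: 15.0
```

```bash
python3 -c "
from h import *
np.set_printoptions(precision=3,suppress=True)
snap('scene','scene6')
s=arm.get_state();print(s['eef_pos'],s['contact_force'],s['torque'],s['clock'])
crop('scene6',190,150,280,230,8.5,'s6c')
"
```

```text
[488.184 114.968 108.591] [-0.204 -0.249 -5.031] [-0.026 -0.029 -0.025] 13.7
```

View pics/s6c.png

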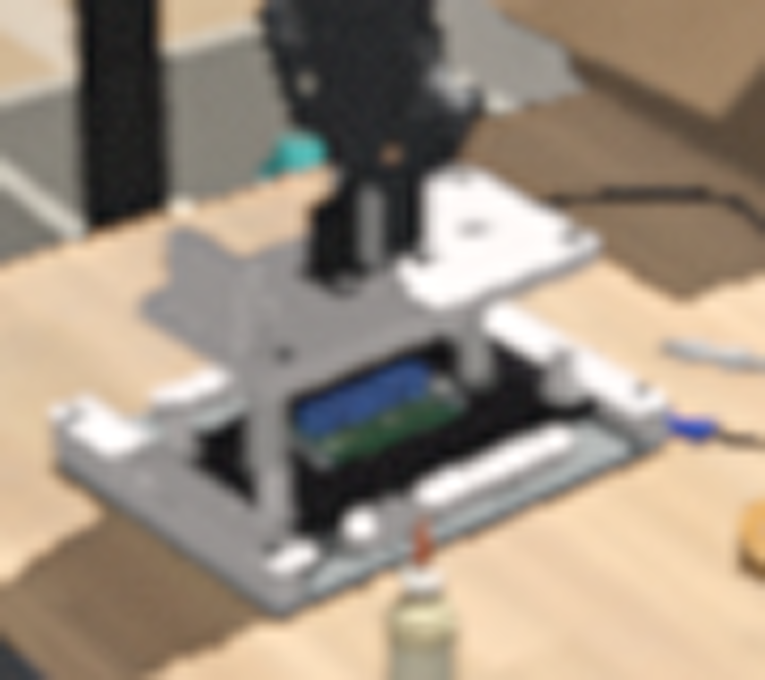

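Plate (shaded grey at ~(350,300), white far end ~(500,250)) hovers level just above both pins. Lower gently.

Emit:
{"name": "arm_command", "arguments": {"increments": "0 -0.5 -1.5 0 0 0;0 0 -1 0 0 0;0 0 -1 0 0 0;0 0 -0.7 0 0 0;0 0 0 0 0 0;0 0 0 0 0 0"}}

```text
clock: 14.3
eef_pos: [487.9, 114.4, 104.1]
eef_rot: [[0.0, -0.093, 0.996], [-0.0, 0.996, 0.093], [-1.0, -0.0, 0.0]]
contact_force: [-0.4, 0.8, -4.9]
opening: 15.4
```

Emit:
{"name": "arm_command", "arguments": {"increments": "0 0 -0.7 0 0 0;0 0 -0.7 0 0 0;0 0 0 0 0 0"}}

```text
clock: 14.6
eef_pos: [487.9, 114.4, 102.6]
eef_rot: [[-0.0, -0.093, 0.996], [-0.0, 0.996, 0.093], [-1.0, -0.0, -0.0]]
contact_force: [0.9, -0.4, -4.7]
opening: 14.8
```

Emit:
{"name": "arm_command", "arguments": {"increments": "0 0 -0.7 0 0 0;0 0 -0.7 0 0 0;0 0 0 0 0 0"}}

```text
clock: 14.9
eef_pos: [487.9, 114.4, 101.2]
eef_rot: [[-0.0, -0.093, 0.996], [-0.0, 0.996, 0.093], [-1.0, -0.0, -0.0]]
contact_force: [-0.5, 0.7, -5.6]
opening: 14.7
```

Emit:
{"name": "arm_command", "arguments": {"increments": "0 0 -0.7 0 0 0;0 0 -0.7 0 0 0;0 0 -0.6 0 0 0;0 0 0 0 0 0"}}

```text
clock: 15.3
eef_pos: [487.9, 114.4, 99.2]
eef_rot: [[-0.0, -0.093, 0.996], [-0.0, 0.996, 0.093], [-1.0, -0.0, -0.0]]
contact_force: [-0.8, 1.5, -4.0]
opening: 15.1
```

Emit:
{"name": "arm_command", "arguments": {"increments": "0 0 -0.7 0 0 0;0 0 -0.7 0 0 0;0 0 -0.6 0 0 0;0 0 0 0 0 0"}}

```text
clock: 15.7
eef_pos: [488.1, 114.5, 97.3]
eef_rot: [[0.0, -0.093, 0.996], [0.0, 0.996, 0.093], [-1.0, 0.0, 0.0]]
contact_force: [0.9, 0.9, -4.6]
opening: 15.0
```

Emit:
{"name": "arm_command", "arguments": {"increments": "0 0 -0.7 0 0 0;0 0 -0.7 0 0 0;0 0 -0.6 0 0 0;0 0 0 0 0 0"}}

```text
clock: 16.1
eef_pos: [488.3, 114.6, 95.4]
eef_rot: [[0.001, -0.093, 0.996], [0.0, 0.996, 0.093], [-1.0, 0.0, 0.001]]
contact_force: [2.3, 2.2, -3.7]
opening: 15.3
```

Emit:
{"name": "arm_command", "arguments": {"increments": "0.3 0.3 0 0 0 0;0.2 0.1 -0.5 0 0 0;0 0 -0.7 0 0 0;0 0 -0.8 0 0 0;0 0 0 0 0 0"}}

```text
clock: 16.6
eef_pos: [488.4, 114.8, 93.2]
eef_rot: [[-0.0, -0.093, 0.996], [-0.0, 0.996, 0.093], [-1.0, -0.0, -0.0]]
contact_force: [1.5, 1.4, -4.2]
opening: 15.4
```

Emit:
{"name": "arm_command", "arguments": {"increments": "0 0 -1 0 0 0;0 0 -1 0 0 0;0 0 -1 0 0 0;0 0 0 0 0 0"}}

```text
clock: 17.0
eef_pos: [488.4, 114.8, 90.1]
eef_rot: [[-0.0, -0.093, 0.996], [-0.0, 0.996, 0.093], [-1.0, -0.0, -0.0]]
contact_force: [2.4, 2.6, -4.6]
opening: 15.1
```

```bash
python3 -c "
from h import *
np.set_printoptions(precision=3,suppress=True)
s=arm.get_state();print(s['eef_pos'],s['contact_force'],s['torque'],s['clock'])
"
```

```text
[488.411 114.816  90.125] [ 2.372  2.606 -4.567] [ 0.485 -0.452 -0.102] 17.0
```

Emit:
{"name": "arm_command", "arguments": {"increments": "0.3 0.3 -0.5 0 0 0;0.1 0.1 -1 0 0 0;0 0 -1 0 0 0;0 0 -1 0 0 0;0 0 -1 0 0 0;0 0 -1 0 0 0;0 0 0 0 0 0"}}

```text
clock: 17.7
eef_pos: [488.6, 115.1, 84.6]
eef_rot: [[-0.001, -0.093, 0.996], [-0.0, 0.996, 0.093], [-1.0, -0.0, -0.001]]
contact_force: [-0.2, -0.1, -4.9]
opening: 15.0
```

Emit:
{"name": "arm_command", "arguments": {"increments": "0 0 -1 0 0 0;0 0 -1 0 0 0;0 0 -1 0 0 0;0 0 -1 0 0 0;0 0 -1 0 0 0;0 0 0 0 0 0"}}

```text
clock: 18.3
eef_pos: [488.7, 115.2, 79.6]
eef_rot: [[-0.0, -0.093, 0.996], [-0.0, 0.996, 0.093], [-1.0, -0.0, -0.0]]
contact_force: [0.8, -0.5, -5.6]
opening: 15.1
```

Emit:
{"name": "arm_command", "arguments": {"increments": "0 0 -1.3 0 0 0;0 0 -1.3 0 0 0;0 0 -1.3 0 0 0;0 0 -1.3 0 0 0;0 0 -1.3 0 0 0;0 0 -1.3 0 0 0;0 0 0 0 0 0"}}

```text
clock: 19.0
eef_pos: [488.7, 115.2, 71.8]
eef_rot: [[-0.0, -0.093, 0.996], [-0.0, 0.996, 0.093], [-1.0, -0.0, -0.0]]
contact_force: [0.1, 0.2, -4.8]
opening: 14.9
```

Emit:
{"name": "arm_command", "arguments": {"increments": "0 0 -1 0 0 0;0 0 -1 0 0 0;0 0 -0.7 0 0 0;0 0 -0.5 0 0 0;0 0 0 0 0 0"}}

```text
clock: 19.5
eef_pos: [488.8, 115.2, 68.7]
eef_rot: [[-0.0, -0.093, 0.996], [-0.0, 0.996, 0.093], [-1.0, -0.0, -0.0]]
contact_force: [0.6, -0.0, -5.0]
opening: 14.9
```

Emit:
{"name": "arm_command", "arguments": {"increments": "0 0 -0.5 0 0 0;0 0 -0.5 0 0 0;0 0 0 0 0 0"}}

```text
clock: 19.8
eef_pos: [488.8, 115.2, 67.7]
eef_rot: [[-0.0, -0.093, 0.996], [-0.0, 0.996, 0.093], [-1.0, -0.0, -0.0]]
contact_force: [-0.8, 0.0, -4.1]
opening: 15.5
```

Emit:
{"name": "arm_command", "arguments": {"increments": "0 0 -0.4 0 0 0;0 0 -0.4 0 0 0;0 0 0 0 0 0"}}

```text
clock: 20.1
eef_pos: [488.8, 115.2, 67.0]
eef_rot: [[0.0, -0.093, 0.996], [-0.0, 0.996, 0.093], [-1.0, -0.0, -0.0]]
contact_force: [-0.6, -0.4, -4.9]
opening: 15.4
```

Emit:
{"name": "arm_command", "arguments": {"increments": "0 0 -0.4 0 0 0;0 0 -0.3 0 0 0;0 0 0 0 0 0"}}

```text
clock: 20.4
eef_pos: [488.9, 115.2, 66.9]
eef_rot: [[0.001, -0.093, 0.996], [0.0, 0.996, 0.093], [-1.0, -0.0, 0.001]]
contact_force: [-3.0, 0.1, 5.3]
opening: 15.2
```

Emit:
{"name": "arm_command", "arguments": {"increments": "0 0 -0.3 0 0 0;0 0 -0.3 0 0 0;0 0 0 0 0 0"}}

```text
clock: 20.7
eef_pos: [488.9, 115.2, 66.9]
eef_rot: [[0.001, -0.093, 0.996], [0.0, 0.996, 0.093], [-1.0, 0.0, 0.001]]
contact_force: [-4.9, -1.7, 12.9]
opening: 15.4
```

Emit:
{"name": "arm_command", "arguments": {"increments": "0 0 0.8 0 0 0;0 0 0 0 0 0"}}

```text
clock: 20.9
eef_pos: [488.9, 115.2, 66.9]
eef_rot: [[0.001, -0.093, 0.996], [0.0, 0.996, 0.093], [-1.0, -0.0, 0.001]]
contact_force: [-3.2, 0.2, 6.0]
opening: 15.3
```

Emit:
{"name": "arm_command", "arguments": {"increments": "0 0 0 0 0 0;0 0 0 0 0 0;0 0 0 0 0 0;0 0 0 0 0 0;0 0 0 0 0 0;0 0 0 0 0 0", "grip": 0.7}}

```text
clock: 21.5
eef_pos: [488.8, 115.2, 66.4]
eef_rot: [[-0.0, -0.093, 0.996], [-0.0, 0.996, 0.093], [-1.0, -0.0, -0.0]]
contact_force: [0.7, -0.3, 0.5]
opening: 59.7
```

Emit:
{"name": "arm_command", "arguments": {"increments": "0 0 10 0 0 0;0 0 20 0 0 0;0 0 30 0 0 0;0 0 40 0 0 0;0 0 40 0 0 0;-20 -20 20 0 0 0;-30 -40 0 0 0 0;-30 -40 0 0 0 0;-30 -40 0 0 0 0;-20 -40 0 0 0 0"}}

```text
clock: 22.5
eef_pos: [356.7, -65.7, 227.3]
eef_rot: [[0.001, -0.094, 0.996], [-0.0, 0.996, 0.094], [-1.0, -0.0, 0.001]]
contact_force: [1.3, -0.2, 0.7]
opening: 59.8
```

Emit:
{"name": "arm_command", "arguments": {"increments": "0 -40 0 0 0 0;0 -40 0 0 0 0;0 -40 0 0 0 0;0 -40 0 0 0 0;0 -30 0 0 0 0;0 0 0 0 0 0;0 0 0 0 0 0;0 0 0 0 0 0"}}

```text
clock: 23.3
eef_pos: [358.6, -254.0, 226.8]
eef_rot: [[0.0, -0.093, 0.996], [0.0, 0.996, 0.093], [-1.0, 0.0, 0.0]]
contact_force: [0.1, 1.0, 0.7]
opening: 59.8
```

```bash
python3 -c "
from h import *
np.set_printoptions(precision=2,suppress=True)
snap('scene','scene7');snap('top','top7')
s=arm.get_state();print(s['eef_pos'],s['contact_force'],s['clock'],s['joint_velocities'])
crop('scene7',190,150,350,260,4.8,'s7c');crop('top7',180,150,300,260,5,'t7c')
for n in('top7','scene7'):
  W=cloud(load(n));x,y,z=W[...,0],W[...,1],W[...,2]
  m=(abs(z-58.5)<7)&(x>380)&(x<600)&(y>40)&(y<190);P=W[m];A=np.c_[P[:,:2],np.ones(len(P))];k=np.linalg.lstsq(A,P[:,2],rcond=None)[0]
  print(n,len(P),P.mean(0),rect(P),'tilt',k[:2])
  m=(z>85)&(z<115)&(x>380)&(x<600)&(y>40)&(y<190);P=W[m]
  for a,b in((380,440),(440,560)):
    Q=P[(P[:,0]>a)&(P[:,0]<b)];print(len(Q),Q.mean(0),rect(Q))
  for u,v in ():pass
"
```

```text
[ 358.85 -253.83  226.8 ] [-0.58 -0.27 -0.26] 23.4 [ 0.05  0.09  0.03 -0.31  0.03 -0.11]
top7 1472 [493.21 114.21  58.53] (array([489.21, 114.21]), array([179.86,  90.2 ]), 5.32240629196167) tilt [ 0. -0.]
84 [406.96 106.35  97.86] (array([407.69, 107.51]), array([40.08, 43.55]), 45.14362716674805)
110 [489.23 113.76  97.86] (array([489.25, 114.02]), array([57.99, 16.1 ]), 5.160284996032715)
scene7 430 [481.2   95.25  59.7 ] (array([489.1 , 111.15]), array([183.25,  95.89]), 6.092342376708984) tilt [0.01 0.03]
70 [405.29 102.15  95.06] (array([413.67, 106.48]), array([34.45, 57.1 ]), 11.006688117980957)
86 [487.69 108.92  95.17] (array([501.56, 115.32]), array([91.81, 27.11]), 6.821664333343506)
```

View pics/s7c.png

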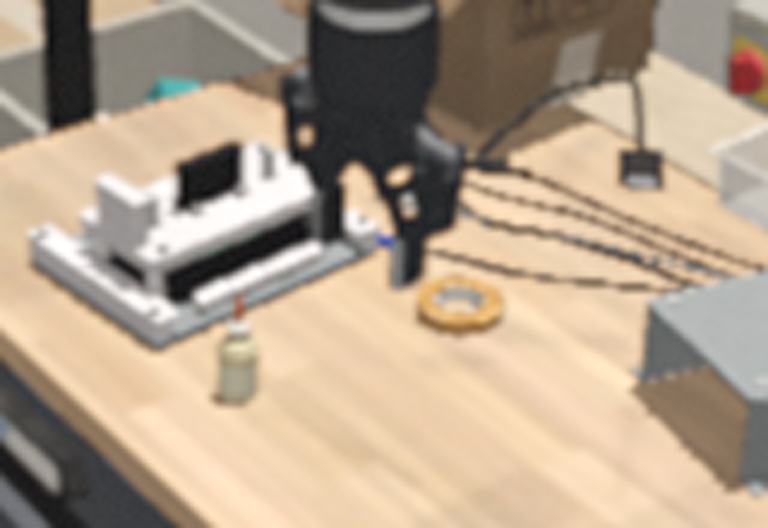

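View pics/t7c.png

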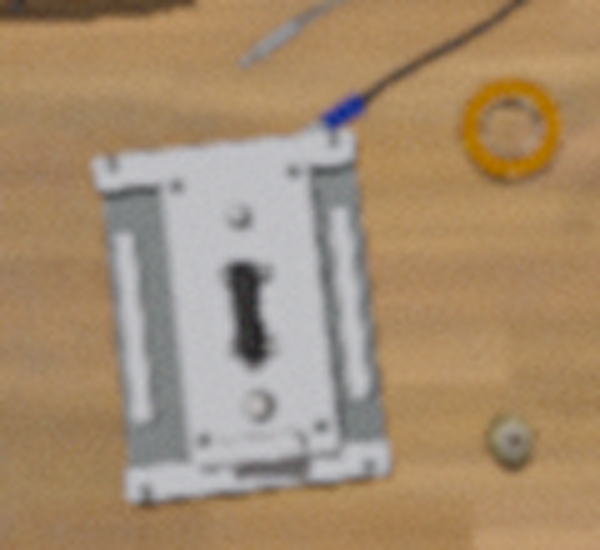

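```bash
python3 -c "
from cell import arm
print(arm.sign_off())"
```

```text
the job is handed in; nothing more can be done
None
```

I drew the plate out by its lip and let it go flat on the worktop. I then took it by the grip block, carried it level, lowered it over both guide pins until it was home, let go and backed the arm away. I handed the job in at about 23.4 s. The hand-in reports no verdict.

**Fit:** Side forces stayed below about 3 N on the way down the pins. The plate seated at a TCP height of 66.9 mm, against about 67 expected. The press at the end read 13 N upward, about 18 N above the reading with the plate hanging free.

**Last checks (top camera depth):**
- The plate's upper face is at 58.5 mm, which puts its underside at 46.5 mm, exactly the home level. It shows no tilt.
- Its yaw is 5.3°, against 5.0–5.3° measured for the fixture. The lip is at the robot's end, both pins show through the holes, and the arm touches nothing.
- The tape roll and flux bottle look unmoved in the last pictures. I did not re-measure them or check the tin, but the arm never went near any of the three.

**What disagreed:** The scene camera's depth put the plate's upper face at 59.7 mm with an apparent slope of about 2°. I take that as side-face pixels in an oblique view and trusted the top camera. My edge fits in the scene images also did not settle, so I set the aim over the pins from the top camera, corrected against the arm.

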